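# Wedge a wet painting off the cutting mat

## Task

The freshly poured painting must not dry stuck to the cutting mat: take the orange wedge by its upright grip, set it flat on the mat and push it, thin end first, under the middle of the panel's near side (the side away from the aluminium stop rail) until that side has just lifted about 5 mm clear of the mat, its far side still resting on the mat against the rail. Do not touch the painting itself or tip it further, leave everything else on the table where it stands, and finish while still holding the wedge there: do not let go.

Things in the scene. Friction and masses are not known exactly. Their poses are not given: they have to be found in the camera images.
- panel: The wet painting, loose, 0.4 to 0.65 kg: a wooden board 180 mm (x) by 220 mm (y), 10 mm thick, on two 18 mm wide, 14 mm high runners along its left and right sides (24 mm tall in all). Between them an open space 184 mm wide, 14 mm high. Origin: centre of the underside at the runners' soles, on the mat; x points from the near side to the stop rail. A red mark in the middle of the near face.
- panel_lip (a point): Middle of the panel's near side (x = -90 mm), on the lower edge of the board, 14 mm above the runners' soles: the edge that the wedge gets under.
- panel_near_left (a point): Near end of the left (+y) runner, at its sole. On the mat at the start; its rise is the gap asked for.
- panel_near_right (a point): The same on the right (-y) runner.
- panel_far_left (a point): Far end of the left runner, at its sole; it stays on the mat and against the stop rail.
- panel_far_right (a point): The same on the right runner.
- stop: Aluminium stop rail fixed to the mat, 30 mm (x) by 260 mm (y) by 30 mm tall, along the panel's far side. Origin: middle of its face towards the panel, at the bottom; x points away from the panel. The panel starts 1 to 3 mm from it, square to it, and can be pushed back no farther.
- wedge: Orange plastic levelling wedge, loose, 0.12 kg, 40 mm wide (y), flat sole from x = -20 to +110 mm. Heel 24 mm high from x = -20 to +25 mm, then the ramp falls evenly to the 4 mm thick tip at x = +110 mm. On the heel an upright grip block 30 mm (x) by 24 mm (y), from 24 to 80 mm high, centred over the origin. Origin: on the sole under the grip block, on the mat at the start.
- wedge_tip (a point): Middle of the wedge's thin tip, at the sole. The ramp is 14 mm high (first touch under the panel) 42.5 mm behind it; then every 4.25 mm pushed lifts the panel's near edge 1 mm. Pushing takes under 15 N.
- mat: Dark grey cutting mat with a light grid, fixed, flat, 640 x 1000 mm and 3 mm thick: everything stands on its upper face, at height 0.003 m. Origin: centre of its underside.
- paint_bottle: Bystander, loose: blue squeeze bottle of paint with a white cap, standing, 50 mm diameter, 130 mm tall. Origin: centre of its underside. To be left alone.
- pot_green: Bystander, loose: small white paint pot with a green lid, 36 mm diameter, 35 mm tall, standing on one side of the wedge's way in. Origin: centre of its underside. To be left alone.
- pot_yellow: Bystander, loose: small white paint pot with a yellow lid, 36 mm diameter, 35 mm tall, standing on the other side of it. Origin: centre of its underside. To be left alone.
- scissor_cup: Bystander, loose: red plastic cup full of scissors, 88 mm diameter, 165 mm tall with the handles. Origin: centre of its underside. To be left alone.
- sharpener: Bystander, loose: dark grey electric pencil sharpener, 80 x 90 x 75 mm tall. Origin: centre of its underside. To be left alone.
- brush_jar: Bystander, loose: green glass jar of brushes, 72 mm diameter, 200 mm tall with the brushes. Origin: centre of its underside. To be left alone.
- glove_box: Bystander, loose: blue cardboard dispenser box, 120 x 180 x 75 mm tall. Origin: centre of its underside. To be left alone.
Mind the look-alikes: they are no part of the job. Several things have the shape of the wedge; the one meant has the colours described above.

How it is judged:
At the end, for the whole second after the job is handed in: Both near runner ends 1.5 to 8.5 mm off the mat, far ends within 2 mm of it; panel within 12 mm of the rail, square to 0.1 rad, borne by the wedge, not the robot; wedge flat on the mat (3 mm, 0.08 rad), tip under the near side within 35 mm of the middle, fingers on it with over 1 N; both at rest (height (world z) of panel_near_left between 0.0045 and 0.0115 m and height (world z) of panel_near_right between 0.0045 and 0.0115 m and height (world z) of each of panel_far_left, panel_far_right below 0.005 m and contact force between panel and wedge above 0.5 N and contact force between the fingers and wedge above 1 N and contact force between panel and the arm below 0.2 N and contact force between panel and the fingers below 0.2 N and height (world z) of wedge below 0.006 m and angle between wedge's own z axis and vertical below 0.08 rad and y of wedge_tip in the frame of panel between -0.035 and 0.035 m and x of wedge in the frame of panel below -0.09 m and x of wedge_tip in the frame of panel above -0.09 m and x of panel in the frame of stop above -0.102 m and angle between the y axis of panel and the y axis of stop, either way round below 0.1 rad and linear speed of each of panel, wedge below 0.01 m/s); the arm keeps its last pose, push and grip.
It fails at once if the hand or arm touches the wet painting (contact force between panel and the fingers above 0.5 N or contact force between panel and the arm above 0.5 N).
It fails at once if the painting is tipped so far (over about 5 degrees) that the paint runs (angle between panel's own z axis and vertical above 0.09 rad).
It fails at once if a bystander is shifted more than 20 mm or tipped over (distance of any of paint_bottle, pot_green, pot_yellow, scissor_cup, sharpener, brush_jar, glove_box from where it was at the start of the episode above 0.02 m or angle between any of paint_bottle, pot_green, pot_yellow, scissor_cup, sharpener, brush_jar, glove_box's own z axis and vertical above 0.3 rad).
It also fails if it takes over 54 s, if anything falls off the work surface, if the arm or the gripper's body presses on something with over 40 N, if the wrist force passes 120 N, or if a joint passes its speed limit or range.

## Robot

A 6-joint arm with a two-finger parallel gripper is mounted at the origin on the work surface. World frame = base frame: x ahead of the robot, y to its left, z up, the work surface at z = 0. Lengths are in m, angles in rad, forces in N, time in s.
With the tool pointing down it reaches from about 0.325 to 1 m from the base axis. Payload 5.1 kg.
Tool frame: the origin (TCP) lies between the finger pads; the fingertips stand ahead of it and the grasp point (between the pads) lies 8 mm behind it (r.tcp_to_tips is the z of the fingertips in the tool frame, in m); z points along the fingers, y is the direction in which the jaws open and shut (so a half turn about z gives the same grasp; the last joint's range is limited). The gripper opens to 85 mm and grips with 20 to 120 N. Pads are 22 mm wide; open, the fingers measure 114 mm over their backs; the gripper's body (76 mm by 85 mm) begins 54 mm behind the grasp point. The pads swing forward as they close: fully open they stand 13 mm farther back than shut.
Start: joints at [1.024, 0.124, 1.65, -0, 1.367, -0.083], TCP at [0.291, 0.581, 0.242] pointing down, gripper open.
Joint ranges: [-2.61, 2.61], [-1.02, 2.33], [0.03, 2.71], [-1.35, 4.49], [0.32, 2.68], [-2.91, 2.91]. Speed limits (rad/s): [2.57, 2.57, 3.14, 3.14, 3.14, 3.14].

## Interface

Orientations are given as a 3x3 rotation matrix whose columns are the frame's x, y, z axes.
In Python, from cell import r gives the robot as it stands. The module is installed in compiled form; this text tells all that it offers.
- The arm moves only by the tool drive_tool, never from a script. Its argument "rows" is a list of rows, each a list of 3 entries, a list of its own where there are three numbers: the shift along the tool's x, y, z in m, then the turn, a rotation vector about the tool's x, y, z in rad, then the finger opening in m, from 0 to 0.0854. In form: [[[x, y, z], [wx, wy, wz], jaw], ...]. A call has 1 to 12 rows; each row shifts and turns the pose as measured when the row begins, along the tool's axes as they then stand; what a row does not reach is not made up. A row lasts 1/12 s, in which the tool goes at most 41.7 mm and 7.16 degrees, less where a joint would pass 70% of its speed; a pose out of reach is approached as far as the arm can. A call with a gripper value outside its range is refused whole. The fingers move at their own pace and stop on an object; the grip force is fixed at half the most. Time passes only in rows, so rows that do not move let the fingers close. It gives the time, the measured TCP pose, the force and the opening at its end, in the units of the state.
- r.sense(): the state, without advancing time (a new reading comes with each control period).
- r.capture(name): name is "side" or "top"; returns the picture (420x560x3 uint8, red, green, blue); there is no depth.
- r.calibration(name): a dict with "fx", "fy", "cx", "cy" (pixels), "rvec" (rotation vector, rad) and "tvec" (3), from world to camera coordinates, as OpenCV has them. Camera axes: x right, y down, z forward; pixel columns grow to the right and rows downward; lengths in m; the calibration is good to about 2 mm. A picture is of the moment at which its call begins. calibration takes no time and is no camera call.
- r.sign_off(): hands the job in, once; it reports no verdict.
The state is a dict: "time_s": time; "q": joint angles; "joint_velocities": joint speeds; "joint_efforts": joint torques, N m; "eef_pos": TCP position; "tool_rot": TCP orientation; "wrist_force": force on the tool from outside, world axes, zero at the start; "ft_torque": the same for the moment, N m; "gripper_width": finger opening in m.
Only numpy, scipy, OpenCV 4.12 (cv2) and the standard library are available. Lean on these libraries where they do the work, as an engineer would, in place of code of your own. Each camera call takes 0.05 s, during which the arm holds its last target. There are 200 camera calls.

## Working session

There is one attempt and no reset: what is moved stays moved. The work goes in short steps, Python scripts to look and compute and a tool call to move; the robot and the scene stay as the last step left them, time stands still between calls to the robot, and variables do not carry over. Pictures are saved under pics/ and viewed, about 8 in all and at most 12, crops included, and the job is handed in when it is done.

Besides the shell and the picture viewer there is one more tool, called as name(argument=value, ...) on one line, values as JSON. drive_tool: Moves the arm, as the interface text tells. Its arguments: {"type":"object","properties":{"rows":{"type":"array"}},"required":["rows"]}

```bash
mkdir -p pics
cat > h.py <<'E'
import numpy as np, cv2
from cell import r
def cal(n):
    c=r.calibration(n); R=cv2.Rodrigues(np.array(c["rvec"],float))[0]
    return c,R,np.array(c["tvec"],float)
def px2w(n,u,v,z):
    c,R,t=cal(n); d=R.T@np.array([(u-c["cx"])/c["fx"],(v-c["cy"])/c["fy"],1]); o=-R.T@t
    return o+d*(z-o[2])/d[2]
def w2px(n,p):
    c,R,t=cal(n); q=R@np.array(p)+t; return c["fx"]*q[0]/q[2]+c["cx"],c["fy"]*q[1]/q[2]+c["cy"]
def snap(n,f,crop=None,s=1):
    im=r.capture(n)[:,:,::-1]
    if crop: a,b,c,d=crop; im=im[b:d,a:c]
    cv2.imwrite("pics/"+f,cv2.resize(im,None,fx=s,fy=s,interpolation=cv2.INTER_CUBIC))
E
python3 - <<'E'
from h import *
snap("top","t0.png",s=1.4);snap("side","s0.png",s=1.4)
for n in("top","side"):
    c,R,t=cal(n);print(n,-R.T@t,R[2],c["fx"])
print(r.tcp_to_tips,r.sense())
E
```

```text
top [0.38059657 0.10704439 1.79609668] [ 0.0506513  -0.01233587 -0.99864021] 479.49703481164005
side [-0.25615949 -0.78226618  0.99420182] [ 0.48656542  0.59115893 -0.64326138] 533.6754246922025
0.011 {'time_s': 0.1, 'q': array([ 1.02439746e+00,  1.24469394e-01,  1.65151291e+00,  1.57093400e-05,
        1.36749008e+00, -8.25851900e-02]), 'joint_velocities': array([ 0.00085235, -0.00361487, -0.00152841, -0.00080603,  0.00409198,
        0.00070775]), 'joint_efforts': array([ 4.55541649e-04, -4.24929535e+01, -3.66653538e+01, -3.18395746e-05,
        3.96812917e-03, -1.32684383e-05]), 'eef_pos': array([0.29052978, 0.58087965, 0.24117132]), 'tool_rot': array([[-8.94351403e-01,  4.47364044e-01, -9.89876521e-04],
       [ 4.47365107e-01,  8.94349992e-01, -1.59804449e-03],
       [ 1.70388414e-04, -1.87204954e-03, -9.99998233e-01]]), 'wrist_force': array([0.50775243, 0.27039614, 0.14827893]), 'ft_torque': array([ 0.01445853,  0.00574031, -0.03566146]), 'gripper_width': 0.0855973057434039}
```

View pics/t0.png

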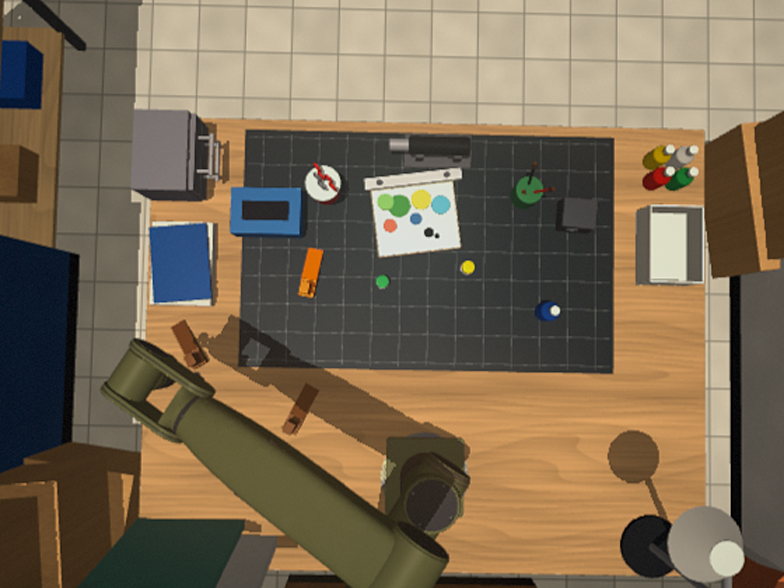

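View pics/s0.png

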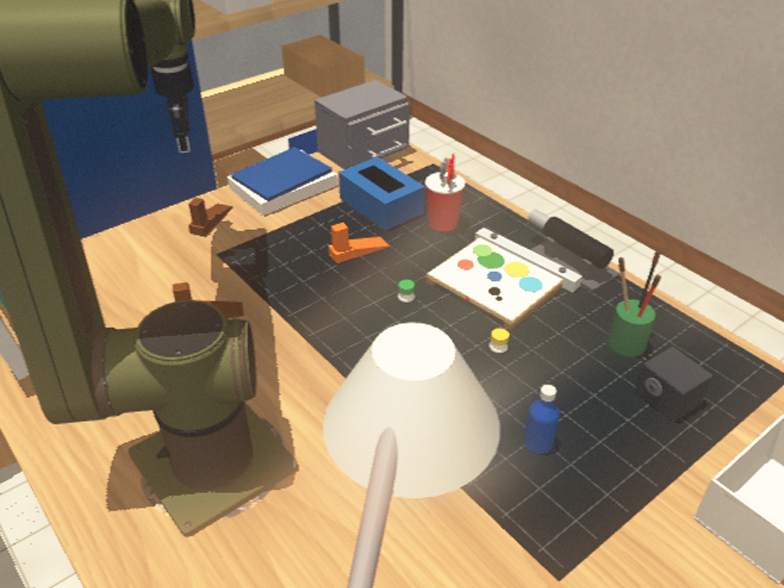

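Candidates (1.4x top view pixels): the orange wedge on the mat at (311,273), a brown one at (190,345) and a brown one at (300,408). I choose the orange one and check it in a close crop.

Run:
```python
from h import *
snap("top","t1.png",(204,115,354,220),5.2)
```

```text
(no output)
```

View pics/t1.png

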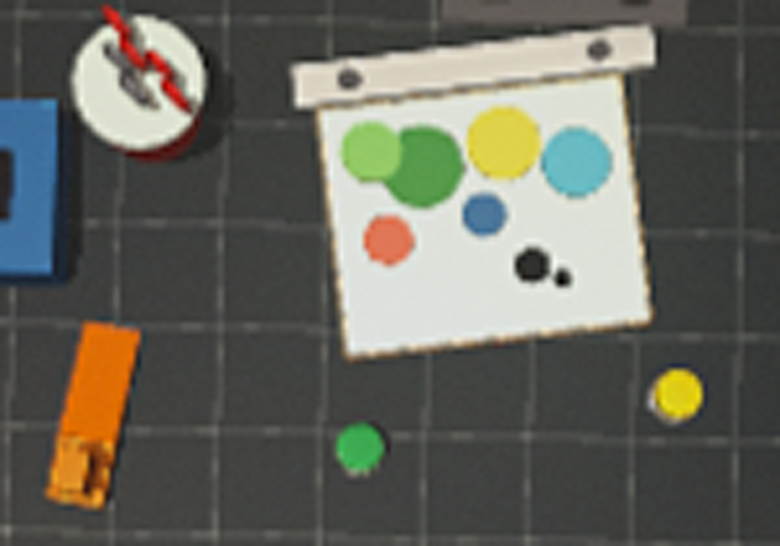

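The crop shows the orange wedge with its tip at (113,327) and grip at (76,465). The panel's near corners are at (346,358) and (652,322), and the pots at (360,448) and (678,394).

```bash
cat >> h.py <<'E'
def C(u,v,z): return px2w("top",204+u/5.2-.4,115+v/5.2-.4,z)
E
python3 - <<'E'
from h import *
np.set_printoptions(precision=4,suppress=True)
P={k:C(*v) for k,v in dict(nl=(346,358,.027),nr=(652,322,.027),fl=(318,106,.027),fr=(624,76,.027),
 sl=(298,107,.033),tl=(87,323,.007),tr=(140,330,.007),hl=(47,497,.027),hr=(104,508,.027),g=(75,465,.083),green=(360,447,.038),yel=(678,394,.038)).items()}
for k,v in P.items():print(k,v)
near=(P['nl']+P['nr'])/2;far=(P['fl']+P['fr'])/2
yx=(P['nl']+P['fl']-P['nr']-P['fr'])/2
print("near",near,"yaw y",np.arctan2(-yx[0],yx[1]),"yaw x",np.arctan2(*(far-near)[1::-1]),np.linalg.norm(yx),np.linalg.norm(far-near))
tip=(P['tl']+P['tr'])/2;heel=(P['hl']+P['hr'])/2;d=tip-heel
print("tip",tip,"heel",heel,np.linalg.norm(d),"yaw",np.arctan2(d[1],d[0]), "w",np.linalg.norm(P['tl']-P['tr']))
# segmentation fit of wedge from top
from scipy.optimize import minimize
im=r.capture("top");hsv=cv2.cvtColor(im,cv2.COLOR_RGB2HSV)
m=cv2.inRange(hsv,(5,170,70),(22,255,255));m2=np.zeros_like(m);m2[165:220,205:240]=m[165:220,205:240]
def sil(x,y,a,s=8,n="top"):
    R=np.array([[np.cos(a),-np.sin(a)],[np.sin(a),np.cos(a)]])
    def hull(pts):
        return cv2.convexHull(np.array([[ (w2px(n,[*(R@p[:2]+[x,y]),p[2]+.003])) ] for p in pts],np.float32))
    M=np.zeros((55*s,35*s),np.uint8)
    for pts in ([(X,Y,Z) for X,Z in((-.02,0),(-.02,.024),(.025,.024),(.11,.004),(.11,0)) for Y in(-.02,.02)],
                [(X,Y,Z) for X in(-.015,.015) for Y in(-.012,.012) for Z in(.024,.08)]):
        h=((hull(pts)+.5-[205,165])*s).astype(np.int32);cv2.fillConvexPoly(M,h,255)
    return cv2.resize(M,(35,55),interpolation=cv2.INTER_AREA).astype(float)
T=cv2.GaussianBlur(m2[165:220,205:240].astype(float),(3,3),.7)
f=lambda p:np.mean((sil(*p)-T)**2)
a0=np.arctan2(d[1],d[0]);x0=np.r_[tip[:2]-.11*np.array([np.cos(a0),np.sin(a0)]),a0]
o=minimize(f,x0,method="Nelder-Mead",options=dict(initial_simplex=[x0,x0+[.006,0,0],x0+[0,.006,0],x0+[0,0,.06]]))
print("fit",x0,f(x0),o.x,o.fun)
E
```

```text
nl [0.5787 0.1322 0.027 ]
nr [ 0.6089 -0.0857  0.027 ]
fl [0.7595 0.1559 0.027 ]
fr [ 0.7859 -0.0631  0.027 ]
sl [0.7572 0.1699 0.033 ]
tl [0.6025 0.3194 0.007 ]
tr [0.5982 0.2812 0.007 ]
hl [0.4754 0.3422 0.027 ]
hr [0.4684 0.3017 0.027 ]
g [0.4948 0.3161 0.083 ]
green [0.5145 0.1209 0.038 ]
yel [ 0.5566 -0.1037  0.038 ]
near [0.5938 0.0232 0.027 ] yaw y 0.1290255657614801 yaw x 0.12847197992403903 0.22029232372493138 0.1803872728483314
tip [0.6003 0.3003 0.007 ] heel [0.4719 0.3219 0.027 ] 0.13177865123907279 yaw -0.16702763582363014 w 0.038463582900206544
fit [ 0.4919  0.3186 -0.167 ] 434.52606879808855 [ 0.4925  0.3203 -0.1792] 185.4187329499085
```

```bash
cat >> h.py <<'E'
from scipy.spatial.transform import Rotation as Ro
def plan(p,yaw):
    "offset to TCP p, tool z down, tool y along wedge y of heading yaw: shift and turn in tool axes"
    s=r.sense();R=np.array(s["tool_rot"]);c,n=np.cos(yaw),np.sin(yaw)
    G=np.array([[-c,-n,0],[-n,c,0],[0,0,-1.]])
    print("t",round(s["time_s"],2),"pos",s["eef_pos"].round(4),"shift",(R.T@(np.array(p)-s["eef_pos"])).round(4),"turn",Ro.from_matrix(R.T@G).as_rotvec().round(4),
     "shift after turn",(G.T@(np.array(p)-s["eef_pos"])).round(4),"F",np.round(s["wrist_force"],1),"w",round(s["gripper_width"],4),"q6",s["q"][5].round(2))
E
python3 -c "
from h import *
plan([.4925,.320,.18],-.175)"
```

```text
t 0.2 pos [0.2906 0.581  0.2415] shift [-0.2973 -0.143   0.0616] turn [-0.0013 -0.0003 -0.2888] shift after turn [-0.2443 -0.2219  0.0615] F [0.7 0.1 0.3] w 0.0856 q6 -0.08
```

drive_tool(rows=[[[0,0,0],[0,0,-0.096],0.085],[[0,0,0],[0,0,-0.096],0.085],[[0,0,0],[0,0,-0.096],0.085],[[-0.027,-0.025,0.007],[0,0,0],0.085],[[-0.027,-0.025,0.007],[0,0,0],0.085],[[-0.027,-0.025,0.007],[0,0,0],0.085],[[-0.027,-0.025,0.007],[0,0,0],0.085],[[-0.027,-0.025,0.007],[0,0,0],0.085],[[-0.027,-0.025,0.007],[0,0,0],0.085],[[-0.027,-0.025,0.007],[0,0,0],0.085],[[-0.027,-0.025,0.007],[0,0,0],0.085],[[-0.027,-0.025,0.007],[0,0,0],0.085]])

```text
time_s: 1.2
eef_pos: [0.4978, 0.3158, 0.175]
tool_rot: [[-0.989, 0.146, -0.001], [0.146, 0.989, 0.002], [0.001, 0.002, -1.0]]
wrist_force: [-0.2, 0.6, 0.4]
gripper_width: 0.0853
```

```bash
python3 -c "
from h import *
plan([.4925,.320,.11],-.175)"
```

```text
t 1.2 pos [0.4978 0.3158 0.175 ] shift [0.0058 0.0033 0.065 ] turn [ 0.0018 -0.0013  0.0284] shift after turn [0.0059 0.0032 0.065 ] F [-0.2  0.6  0.4] w 0.0853 q6 -0.95
```

drive_tool(rows=[[[0.006,0.003,0.02],[0,0,0.028],0.085],[[0,0,0.025],[0,0,0],0.085],[[0,0,0.018],[0,0,0],0.085],[[0,0,0],[0,0,0],0.085],[[0,0,0],[0,0,0],0.085]])

```text
time_s: 1.62
eef_pos: [0.4977, 0.3109, 0.1088]
tool_rot: [[-0.982, 0.188, -0.0], [0.188, 0.982, -0.0], [0.0, -0.0, -1.0]]
wrist_force: [0.3, 0.1, 1.3]
gripper_width: 0.0853
```

```bash
python3 -c "
from h import *
plan([.4925,.320,.046],-.175)
u,v=w2px('side',[.4925,.32,.083]);u,v=int(u),int(v);print(u,v)
snap('side','s1.png',(u-55,v-45,u+55,v+40),6)"
```

```text
t 1.62 pos [0.4977 0.3109 0.1088] shift [0.0068 0.0079 0.0628] turn [-0.0003 -0.0002 -0.0145] shift after turn [0.0067 0.008  0.0628] F [0.3 0.1 1.3] w 0.0853 q6 -0.91
242 161
```

View pics/s1.png

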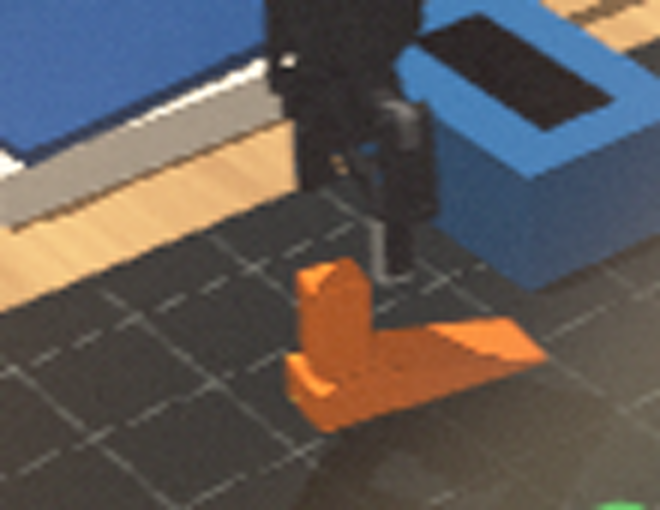

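```bash
python3 -c "
from h import *
g=lambda u,v,z:px2w('side',187+u/6-.4,116+v/6-.4,z).round(4)
print(g(335,269,.083),g(330,433,.003),g(548,360,.003),g(515,320,.007))
c,s=np.cos(-.175),np.sin(-.175);W=lambda X,Y:(.4925+c*X-s*Y,.32+s*X+c*Y)
print('expect heel r',W(-.02,-.02),'tip r',W(.11,-.02),'tip l',W(.11,.02))
"
```

```text
[0.4943 0.3239 0.083 ] [0.4717 0.3029 0.003 ] [0.5981 0.2827 0.003 ] [0.6036 0.3176 0.007 ]
expect heel r (np.float64(0.4693233064700294), np.float64(0.30378763197377323)) tip r (np.float64(0.5973377565276707), np.float64(0.2811535740866058)) tip l (np.float64(0.6043020820314147), np.float64(0.32054263564280316))
```

The pose is consistent in both cameras, so I align and descend.

drive_tool(rows=[[[0.005,0.009,0],[0,0,-0.014],0.085],[[0,0,0],[0,0,0],0.085],[[0,0,0.02],[0,0,0],0.085],[[0,0,0.02],[0,0,0],0.085],[[0,0,0.018],[0,0,0],0.085],[[0,0,0],[0,0,0],0.085],[[0,0,0],[0,0,0],0.085]])

```text
time_s: 2.25
eef_pos: [0.4992, 0.3291, 0.0609]
tool_rot: [[-0.986, 0.167, 0.017], [0.167, 0.986, 0.009], [-0.015, 0.012, -1.0]]
wrist_force: [0.7, 0.4, 0.3]
gripper_width: 0.0853
```

```bash
python3 -c "
from h import *
plan([.494,.321,.047],-.175)"
```

```text
t 2.25 pos [0.4992 0.3291 0.0609] shift [ 0.004  -0.009   0.0137] turn [0.0117 0.0147 0.0076] shift after turn [ 0.0037 -0.0089  0.0139] F [0.7 0.4 0.3] w 0.0853 q6 -0.91
```

drive_tool(rows=[[[0.004,-0.008,0],[0.012,0.015,0.008],0.085],[[0,0,0],[0,0,0],0.085],[[0,0,0.007],[0,0,0],0.085],[[0,0,0.005],[0,0,0],0.085],[[0,0,0],[0,0,0],0.085],[[0,0,0],[0,0,0],0.085]])

```text
time_s: 2.75
eef_pos: [0.4965, 0.3236, 0.0545]
tool_rot: [[-0.985, 0.174, 0.007], [0.174, 0.985, 0.003], [-0.006, 0.005, -1.0]]
wrist_force: [0.1, 1.1, 0.1]
gripper_width: 0.0848
```

```bash
python3 -c "
from h import *
plan([.494,.321,.047],-.175)"
```

```text
t 2.75 pos [0.4965 0.3236 0.0545] shift [ 0.002  -0.003   0.0074] turn [0.0046 0.0061 0.    ] shift after turn [ 0.002  -0.003   0.0075] F [0.1 1.1 0.1] w 0.0848 q6 -0.91
```

drive_tool(rows=[[[0.002,-0.003,0.005],[0.005,0.006,0],0.085],[[0,0,0.004],[0,0,0],0.085],[[0,0,0],[0,0,0],0.085],[[0,0,0],[0,0,0],0.05],[[0,0,0],[0,0,0],0.03],[[0,0,0],[0,0,0],0.01],[[0,0,0],[0,0,0],0.01],[[0,0,0],[0,0,0],0.01],[[0,0,0],[0,0,0],0.01],[[0,0,0],[0,0,0],0.01],[[0,0,0],[0,0,0],0.01],[[0,0,0],[0,0,0],0.01]])

```text
time_s: 3.75
eef_pos: [0.4937, 0.3205, 0.0443]
tool_rot: [[-0.985, 0.174, -0.001], [0.174, 0.985, -0.001], [0.001, -0.001, -1.0]]
wrist_force: [0.6, 0.2, -0.6]
gripper_width: 0.0236
```

```bash
python3 -c "
from h import *
plan([.494,.321,.047],-.175)"
```

```text
t 3.75 pos [0.4937 0.3205 0.0443] shift [-0.0002  0.0005 -0.0027] turn [-0.0013 -0.0009 -0.0003] shift after turn [-0.0002  0.0005 -0.0027] F [ 0.6  0.2 -0.6] w 0.0236 q6 -0.91
```

drive_tool(rows=[[[0,0,-0.02],[0,0,0],0.01],[[0,0,-0.025],[0,0,0],0.01],[[0,0,-0.02],[0,0,0],0.01],[[0,0,0],[0,0,0],0.01],[[0,0,0],[0,0,-0.08],0.01],[[0,0,0],[0,0,-0.08],0.01],[[0,0,0],[0,0,-0.08],0.01],[[0,0,0],[0,0,-0.06],0.01],[[0,0,0],[0,0,0],0.01]])

```text
time_s: 4.5
eef_pos: [0.4904, 0.3189, 0.1047]
tool_rot: [[-0.99, -0.138, -0.009], [-0.138, 0.99, -0.005], [0.01, -0.004, -1.0]]
wrist_force: [-0.3, 0.1, -1.5]
gripper_width: 0.0236
```

```bash
python3 -c "
from h import *
plan([.46,.006,.105],.129)
snap('side','s2.png',(150,80,330,215),4)"
```

```text
t 4.5 pos [0.4904 0.3189 0.1047] shift [ 0.0734 -0.3057  0.0015] turn [-0.0038 -0.0096  0.0098] shift after turn [ 7.040e-02 -3.064e-01 -3.000e-04] F [-0.3  0.1 -1.5] w 0.0236 q6 -1.22
```

View pics/s2.png

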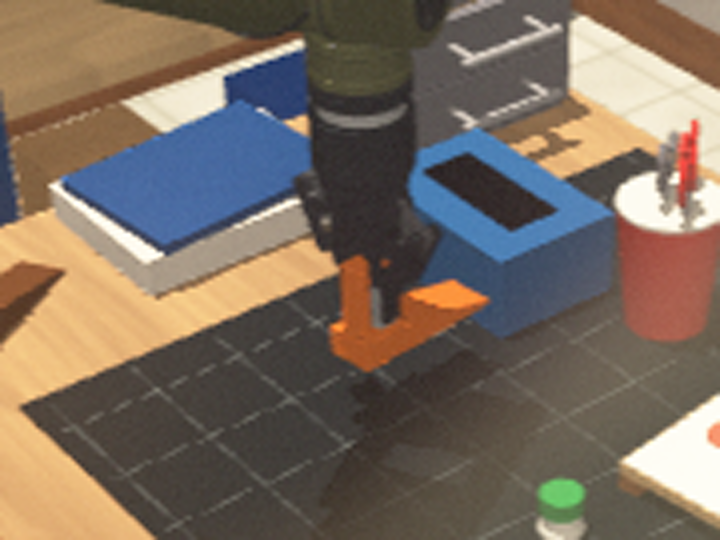

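The wedge is held level, with its sole about 60 mm up.

drive_tool(rows=[[[0.024,0,0],[-0.004,-0.01,0.01],0.01],[[0.024,0,0],[0,0,0],0.01],[[0.024,0,0],[0,0,0],0.01],[[0,-0.03,0],[0,0,0],0.01],[[0,-0.03,0],[0,0,0],0.01],[[0,-0.03,0],[0,0,0],0.01],[[0,-0.03,0],[0,0,0],0.01],[[0,-0.03,0],[0,0,0],0.01],[[0,-0.03,0],[0,0,0],0.01]])

```text
time_s: 5.3
eef_pos: [0.4332, 0.1283, 0.0972]
tool_rot: [[-0.993, -0.121, -0.006], [-0.121, 0.993, -0.001], [0.006, -0.0, -1.0]]
wrist_force: [0.5, -1.0, -1.3]
gripper_width: 0.0232
```

```bash
python3 -c "
from h import *
plan([.46,.006,.105],.129)"
```

```text
t 5.3 pos [0.4332 0.1283 0.0972] shift [-0.0118 -0.1246 -0.0078] turn [-0.0001 -0.0062 -0.0076] shift after turn [-0.0109 -0.1247 -0.0078] F [ 0.5 -1.  -1.3] w 0.0232 q6 -1.52
```

drive_tool(rows=[[[0,-0.03,-0.004],[0,-0.006,-0.008],0.01],[[0,-0.03,-0.004],[0,0,0],0.01],[[-0.006,-0.03,0],[0,0,0],0.01],[[-0.005,-0.022,0],[0,0,0],0.01],[[0,0,0],[0,0,0],0.01],[[0,0,0],[0,0,0],0.01]])

```text
time_s: 5.8
eef_pos: [0.4562, 0.0083, 0.1022]
tool_rot: [[-0.994, -0.112, -0.003], [-0.112, 0.994, -0.002], [0.003, -0.001, -1.0]]
wrist_force: [-0.6, -0.8, -1.3]
gripper_width: 0.0234
```

```bash
python3 -c "
from h import *
plan([.46,.006,.048],.129)"
```

```text
t 5.8 pos [0.4562 0.0083 0.1022] shift [-0.0037 -0.0027  0.0542] turn [-0.0013 -0.0028 -0.0165] shift after turn [-0.0035 -0.0028  0.0542] F [-0.6 -0.8 -1.3] w 0.0234 q6 -1.78
```

drive_tool(rows=[[[-0.003,-0.003,0.01],[-0.001,-0.003,-0.016],0.01],[[0,0,0.018],[0,0,0],0.01],[[0,0,0.014],[0,0,0],0.01],[[0,0,0],[0,0,0],0.01],[[0,0,0],[0,0,0],0.01]])

```text
time_s: 6.22
eef_pos: [0.4586, 0.0087, 0.0558]
tool_rot: [[-0.991, -0.133, -0.0], [-0.133, 0.991, 0.001], [0.0, 0.001, -1.0]]
wrist_force: [0.6, 0.3, -0.7]
gripper_width: 0.0233
```

```bash
python3 -c "
from h import *
plan([.46,.006,.0445],.129)"
```

```text
t 6.22 pos [0.4586 0.0087 0.0558] shift [-0.001  -0.0029  0.0113] turn [ 0.0011 -0.0002  0.0041] shift after turn [-0.001  -0.0029  0.0113] F [ 0.6  0.3 -0.7] w 0.0233 q6 -1.8
```

drive_tool(rows=[[[0,-0.003,0.004],[0.001,0,0.004],0.01],[[0,0,0.004],[0,0,0],0.01],[[0,0,0.002],[0,0,0],0.01],[[0,0,0],[0,0,0],0.01],[[0,0,0],[0,0,0],0.01]])

```text
time_s: 6.63
eef_pos: [0.4595, 0.0073, 0.0456]
tool_rot: [[-0.991, -0.132, 0.001], [-0.132, 0.991, 0.0], [-0.001, -0.0, -1.0]]
wrist_force: [-0.2, -0.4, -1.5]
gripper_width: 0.0233
```

```bash
python3 -c "
from h import *
plan([.46,.006,.0445],.129)
snap('side','s3.png',(230,130,420,272),4)"
```

```text
t 6.63 pos [0.4595 0.0073 0.0456] shift [-0.0004 -0.0013  0.0011] turn [-0.      0.0011  0.003 ] shift after turn [-0.0004 -0.0013  0.0011] F [-0.2 -0.4 -1.5] w 0.0233 q6 -1.8
```

View pics/s3.png

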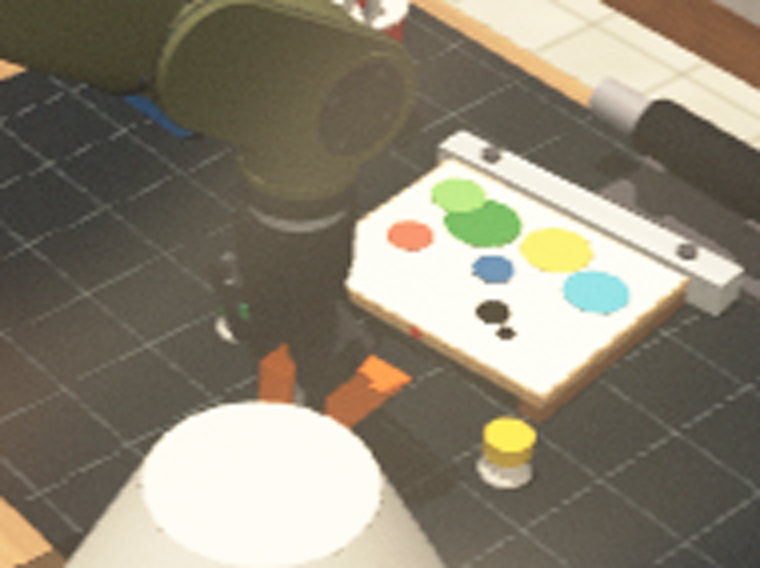

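The side view shows the tip's upper edge from (370,356) to (411,379), and the panel's red mark at (417,331).

```bash
python3 -c "
from h import *
g=lambda u,v,z:px2w('side',230+u/4-.4,130+v/4-.4,z).round(4)
m=g(417,331,.022);a=g(411,379,.0085);print('mark',m,'tip r',a)
u=np.array([np.cos(.129),np.sin(.129)]);n=np.array([-u[1],u[0]])
s=r.sense()['eef_pos'][:2]
tip=s+.11*u
print('tip from TCP',tip,'expected r',tip-.02*n,'lip-tip in panel frame',[(q-tip)@e for q in(m[:2],np.array([.5938,.0232])) for e in (u,n)])
"
```

```text
mark [0.5949 0.0247 0.022 ] tip r [5.673e-01 3.000e-04 8.500e-03]
tip from TCP [0.56862805 0.02138732] expected r [0.5712009 0.0015535] lip-tip in panel frame [np.float64(0.026479810150767644), np.float64(-9.453611333147942e-05), np.float64(0.025195986241396007), np.float64(-0.001440565893732235)]
```

drive_tool(rows=[[[0,-0.001,0.001],[0,0.001,0.003],0.01],[[0,0,0],[0,0,0],0.01],[[-0.008,0,0],[0,0,0],0.01],[[-0.008,0,0],[0,0,0],0.01],[[-0.008,0,0],[0,0,0],0.01],[[-0.008,0,0],[0,0,0],0.01],[[-0.008,0,0],[0,0,0],0.01],[[-0.006,0,0],[0,0,0],0.01],[[0,0,0],[0,0,0],0.01],[[0,0,0],[0,0,0],0.01]])

```text
time_s: 7.52
eef_pos: [0.5132, 0.0125, 0.0464]
tool_rot: [[-0.992, -0.128, 0.005], [-0.128, 0.992, -0.0], [-0.005, -0.001, -1.0]]
wrist_force: [-0.1, 0.3, -0.5]
gripper_width: 0.0233
```

```bash
python3 -c "
from h import *
plan([.5495,.0176,.0443],.129)"
```

```text
t 7.52 pos [0.5132 0.0125 0.0464] shift [-0.0367  0.0004  0.0022] turn [-0.0009  0.0046 -0.0007] shift after turn [-0.0367  0.0004  0.0021] F [-0.1  0.3 -0.5] w 0.0233 q6 -1.78
```

drive_tool(rows=[[[0,0,0.002],[0,0.005,0],0.01],[[0,0,0.001],[0,0,0],0.01],[[0,0,0],[0,0,0],0.01],[[-0.005,0,0],[0,0,0],0.01],[[-0.005,0,0],[0,0,0],0.01],[[-0.005,0,0],[0,0,0],0.01],[[0,0,0],[0,0,0],0.01]])

```text
time_s: 8.1
eef_pos: [0.5289, 0.0144, 0.0443]
tool_rot: [[-0.992, -0.128, -0.002], [-0.128, 0.992, -0.001], [0.002, -0.001, -1.0]]
wrist_force: [0.6, 1.0, 0.1]
gripper_width: 0.0236
```

```bash
python3 -c "
from h import *
plan([.5495,.0176,.0443],.129)
snap('side','s4.png',(280,150,400,240),6)"
```

```text
t 8.1 pos [0.5289 0.0144 0.0443] shift [-0.0208  0.0006 -0.0001] turn [-0.001  -0.0017 -0.0008] shift after turn [-0.0208  0.0006 -0.    ] F [0.6 1.  0.1] w 0.0236 q6 -1.77
```

View pics/s4.png

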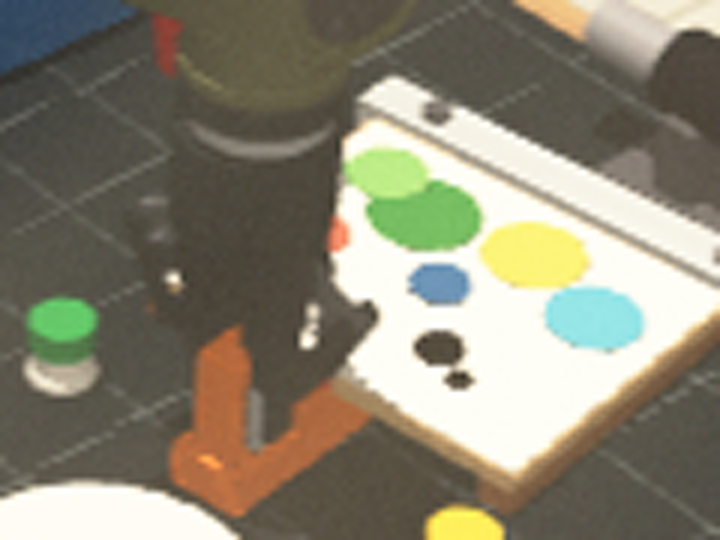

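The wedge is under the lip and about at first touch. From here I push in small steps and watch the force.

drive_tool(rows=[[[-0.003,0,0],[0,-0.002,0],0.01],[[-0.003,0,0],[0,0,0],0.01],[[0,0,0],[0,0,0],0.01]])

```text
time_s: 8.4
eef_pos: [0.5334, 0.015, 0.0444]
tool_rot: [[-0.992, -0.128, -0.005], [-0.128, 0.992, -0.001], [0.005, -0.001, -1.0]]
wrist_force: [0.8, 0.0, -0.2]
gripper_width: 0.0235
```

drive_tool(rows=[[[-0.003,0,0],[0,0,0],0.01],[[-0.003,0,0],[0,0,0],0.01],[[0,0,0],[0,0,0],0.01]])

```text
time_s: 8.65
eef_pos: [0.5382, 0.0156, 0.0448]
tool_rot: [[-0.992, -0.128, -0.01], [-0.128, 0.992, -0.002], [0.01, -0.0, -1.0]]
wrist_force: [-0.3, 0.7, 0.6]
gripper_width: 0.0235
```

```bash
python3 -c "
from h import *
plan([.5495,.0176,.0443],.129)"
```

```text
t 8.65 pos [0.5382 0.0156 0.0448] shift [-0.0115  0.0005  0.0004] turn [-0.0005 -0.0097 -0.0003] shift after turn [-0.0115  0.0005  0.0005] F [-0.3  0.7  0.6] w 0.0235 q6 -1.77
```

drive_tool(rows=[[[-0.003,0,0],[0,-0.01,0],0.01],[[-0.003,0,0],[0,-0.003,0],0.01],[[0,0,0],[0,-0.003,0],0.01]])

```text
time_s: 8.9
eef_pos: [0.5425, 0.0163, 0.0442]
tool_rot: [[-0.992, -0.129, 0.002], [-0.129, 0.992, 0.0], [-0.002, -0.0, -1.0]]
wrist_force: [0.1, -0.4, 0.5]
gripper_width: 0.0232
```

```bash
python3 -c "
from h import *
plan([.5495,.0176,.0443],.129)
snap('side','s5.png',(280,150,400,240),6)"
```

```text
t 8.9 pos [0.5425 0.0163 0.0442] shift [-0.0071  0.0004 -0.0001] turn [-0.      0.0018 -0.    ] shift after turn [-0.0071  0.0004 -0.0001] F [ 0.1 -0.4  0.5] w 0.0232 q6 -1.77
```

View pics/s5.png

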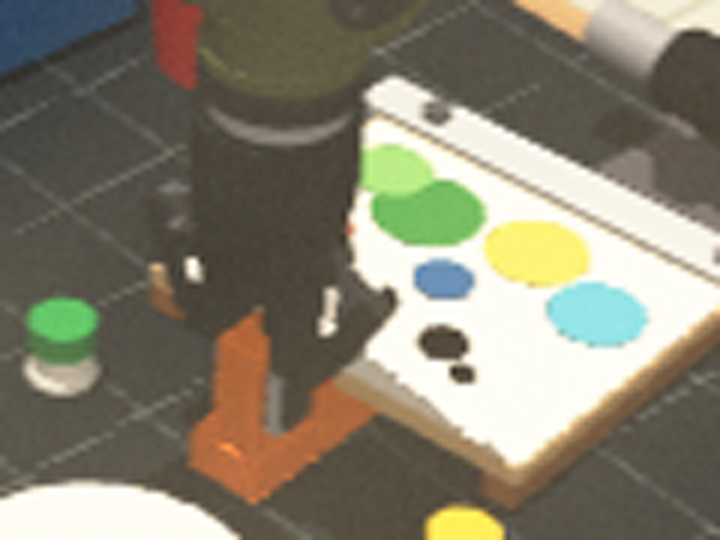

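```bash
cat > lift.py <<'E'
from h import *
from scipy.optimize import least_squares
import sys
ref=cv2.imread("pics/s4.png",0)
snap("side",sys.argv[1],(280,150,400,240),6); cur=cv2.imread("pics/"+sys.argv[1],0)
ctr=[(440,349),(458,380),(440,284),(535,255),(594,318),(428,215)]
pts=np.array([[x+dx,y+dy] for x,y in ctr for dx,dy in((0,0),)],np.float32).reshape(-1,1,2)
nx,st,er=cv2.calcOpticalFlowPyrLK(ref,cur,pts,None,winSize=(91,71),maxLevel=2)
a=pts[:,0];b=nx[:,0];full=lambda p:(280+p[0]/6-.4,150+p[1]/6-.4)
u=np.array([np.cos(.129),np.sin(.129),0]);n=np.array([-u[1],u[0],0])
W=np.array([px2w("side",*full(p),.027) for p in a]);far=np.array([.594,.0232,.003])+.18*u
B=np.array([full(p) for p in b])
def mod(q):
    d,dy,th=q;o=[]
    for w in W:
        x=(w-far)@u;z=w[2]-.003;y=(w-far)@n
        xx=x*np.cos(th)+z*np.sin(th);zz=-x*np.sin(th)+z*np.cos(th)
        o.append(w2px("side",far+u*(xx+d)+n*(y+dy)+[0,0,zz]))
    return np.array(o)
s=least_squares(lambda q:(mod(q)-B).ravel(),[0,0,0],x_scale=[.001,.001,.01],loss="soft_l1",f_scale=.2)
cov=np.sqrt(np.diag(np.linalg.inv(s.jac.T@s.jac)))*np.sqrt(2*s.cost/9)
print("flow px",((b-a)/6).round(2).tolist());print("slide mm",s.x[:2]*1e3,"lift near mm",180*np.sin(s.x[2]),"sig",cov*[1e3,1e3,180],"res",np.abs(mod(s.x)-B).max())
E
python3 lift.py s6.png; python3 -c "
from h import *
print(r.sense()['wrist_force'],r.sense()['ft_torque'])"
```

```text
flow px [[0.5899999737739563, -0.9100000262260437], [0.6499999761581421, -0.949999988079071], [0.5899999737739563, -0.75], [0.25, -0.47999998927116394], [0.36000001430511475, -0.5799999833106995], [0.12999999523162842, -0.6200000047683716]]
slide mm [1.73465118 0.15128798] lift near mm 2.856847750983621 sig [0.68081588 0.38190483 0.95181197] res 0.28314204197249637
[ 0.32115372 -0.43529022  1.39388911] [0.03657789 0.21357753 0.00730341]
```

The image fit gives about 2.9 mm of lift after 1.7 mm of slide, which matches the wedge geometry. I push another 8–9 mm.

drive_tool(rows=[[[-0.003,0,0],[0,0,0],0.01],[[-0.003,0,0],[0,-0.004,0],0.01],[[-0.002,0,0],[0,-0.004,0],0.01],[[0,0,0],[0,-0.003,0],0.01],[[0,0,0],[0,0,0],0.01]])

```text
time_s: 9.42
eef_pos: [0.5472, 0.017, 0.0442]
tool_rot: [[-0.992, -0.129, 0.003], [-0.129, 0.992, 0.001], [-0.003, 0.0, -1.0]]
wrist_force: [-0.8, -0.3, 2.5]
gripper_width: 0.0236
```

```bash
python3 lift.py s7.png; python3 -c "
from h import *
plan([.5510,.0176,.0443],.129)"
```

```text
flow px [[0.5799999833106995, -1.0800000429153442], [0.6600000262260437, -1.149999976158142], [0.6200000047683716, -0.8999999761581421], [0.05000000074505806, -0.6700000166893005], [0.4300000071525574, -0.6600000262260437], [0.25999999046325684, -0.699999988079071]]
slide mm [2.1160939 0.4253668] lift near mm 3.163583745588943 sig [0.75123479 0.41945426 1.04135064] res 0.3745819553621459
t 9.47 pos [0.5472 0.017  0.0442] shift [-0.0038  0.0001 -0.0001] turn [0.0005 0.0028 0.0007] shift after turn [-0.0038  0.0001 -0.0001] F [-1.7  0.2  1.9] w 0.0234 q6 -1.77
```

drive_tool(rows=[[[-0.003,0,0],[0,0.002,0],0.01],[[-0.002,0,0],[0,0,0],0.01],[[-0.001,0,0],[0,0,0],0.01],[[0,0,0],[0,0,0],0.01],[[0,0,0],[0,0,0],0.01]])

```text
time_s: 9.88
eef_pos: [0.5509, 0.0175, 0.0444]
tool_rot: [[-0.992, -0.13, -0.007], [-0.13, 0.992, -0.0], [0.007, 0.001, -1.0]]
wrist_force: [-3.2, -0.7, 2.8]
gripper_width: 0.0233
```

```bash
python3 lift.py s8.png; python3 -c "
from h import *
plan([.5510,.0176,.0443],.129)"
```

```text
flow px [[0.6700000166893005, -1.2799999713897705], [0.6700000166893005, -1.440000057220459], [0.5, -0.9399999976158142], [0.12999999523162842, -0.6600000262260437], [0.46000000834465027, -0.8899999856948853], [0.38999998569488525, -0.7599999904632568]]
slide mm [1.86792494 0.35408835] lift near mm 4.4120771265981045 sig [0.57795001 0.32246446 0.8147425 ] res 0.30930475786215084
t 9.93 pos [0.5509 0.0175 0.0444] shift [-0.0001  0.0001  0.0001] turn [ 0.0007 -0.0065  0.001 ] shift after turn [-0.0001  0.0001  0.0001] F [-3.4 -0.3  3.2] w 0.0235 q6 -1.77
```

View pics/s8.png

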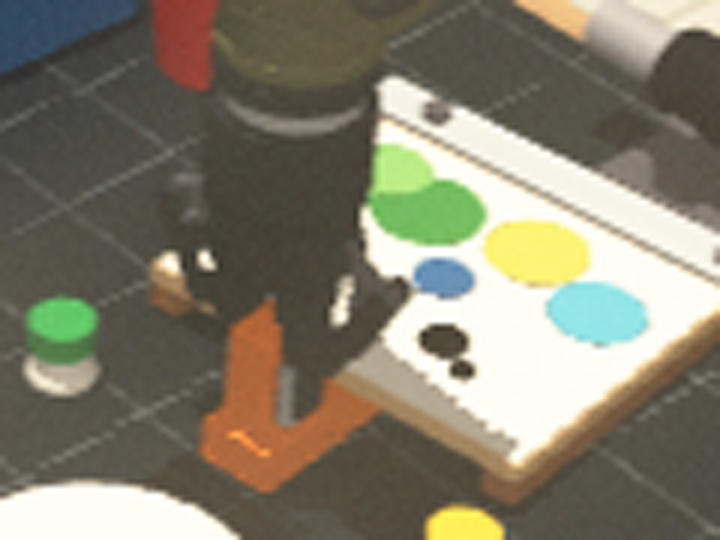

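The estimated lift is 4.4 mm from the image and about 4.8 mm from geometry. The wedge is flat and the wrist force small and steady, so I hand in.

```bash
python3 -c "
from h import *
s=r.sense();print(np.abs(s['joint_velocities']).max(),s['wrist_force'],s['gripper_width'])
print(r.sign_off());"
```

```text
0.0023906422323117993 [-3.43619698 -0.3253878   3.15591673] 0.023495810034186188
the job is handed in; nothing more can be done
None
```

I took the orange wedge by its grip, carried it over the pots and set it flat on the mat. I then pushed it under the middle of the panel's near side and handed in at about 10 s, still holding it; no verdict is reported.

What the last checks showed:
- **Lift:** the near side is up 4.4 ± 0.8 mm by image fit and about 4.8 mm by wedge geometry. An earlier check at 3.2 mm (image) against 3.9 mm (geometry) agreed less closely, but still within the noise.
- **Panel:** it slid about 1.9 mm back, which fits the 1 to 3 mm gap to the rail. I did not measure the far-side height or the left and right lifts separately; the fit assumes the far edge stays down.
- **Wedge and grip:** the tool is tilted 0.007 rad and sits at the height it had when it gripped the wedge on the mat. The fingers are closed on the grip at 23.5 mm. The wrist reads about 3 N of push, and the joints were nearly still.
- **Surroundings:** I saw no hand contact with the painting. The green pot looked unmoved in the last view, but I did not re-measure the other bystanders.

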